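Close up the bead lathe: tailstock up, clamp over, guard down

TASK

Get the little lathe ready to turn the amber rod, using only pushes with closed fingertips: push the tailstock along the bed until its centre is right up against the end of the rod, then flip the red-knobbed clamp lever fully over towards the headstock to lock it there. Flip the raised orange-edged chuck guard over and all the way down over the chuck without slamming it. Work gently, pinch nothing between the fingers, and leave the bottle, turning gouge, chuck key and phone where they are.

Things in the scene. Friction and masses are not known exactly. Their poses are not given: they have to be found in the camera images.
- lathe: Black bench lathe, fixed, 460 mm long. Origin on the bench below the spindle axis; y runs along the bed to the headstock (lying black motor cylinder, y 75 to 196 mm, top 149 mm up), x across it, away from the operator. Spindle axis at x 0, 105 mm up. Bed y -265 to 195 mm, x +-40 mm, top 48 mm up. Steel chuck 65 mm in diameter at y 10 to 66 mm.
- rod_end (a point): Centre of the free end of the amber rod, 16 mm in diameter, held in the chuck along the spindle axis; at y -55 mm, 105 mm up in the lathe's frame. It is fixed.
- tailstock (a joint): Slide of the tailstock along the bed, in m: 0 = its conical centre sits in the end of the amber rod (hard stop), grows as the tailstock is drawn back along the lathe's -y, up to 0.09. It starts 0.03 to 0.08 back. It slides with about 5 N of friction and stays where left.
- wheel_back (a point): Centre of the back face (towards lathe -y) of the aluminium handwheel on the tail end of the tailstock, 105 mm above the bench, at y -187 mm in the lathe's frame when home; wheel 52 mm in diameter, 12 mm thick, does not turn: push here. The tailstock body begins 22 mm towards the headstock, is 60 mm long, 52 mm wide, top 131 mm up. Axes as the lathe's.
- clamp_lever (a joint): Angle of the tailstock's clamp lever, in rad: 0 = unlocked, leaning back 20 degrees from upright towards the lathe's -y; 0.35 upright; 1.222 = locked (hard stop), leaning 50 degrees towards the headstock (+y). Starts at 0 to 0.15. A stiff hinge that stays where left; about 2 N at the knob moves it.
- lever_knob (a point): Centre of the red ball, 18 mm in diameter, at the end of the clamp lever: 58 mm from its pivot, 125 mm above the bench unlocked, 128 mm upright, 107 mm locked; 49 mm to the lathe's +x side of the spindle axis, 24 mm out from the tailstock's side face. The lever is a steel bar 8 mm in diameter.
- lever_pivot (a point): Point on the lever's hinge axis (along lathe x), in the ball's plane of swing, 70 mm above the bench, at y -135 mm in the lathe's frame when the tailstock is home.
- guard (a joint): Angle of the chuck guard, in rad: 0 = fully down over the chuck (hard stop), grows as it is swung up and back, up to 1.95. Starts at 1.5 to 1.85, standing up. A stiff hinge that stays where left; about 2 N at the lip moves it.
- guard_hinge (a point): Middle of the guard's hinge axis (along lathe y): x 42, y 35, z 155 mm in the lathe's frame. The steel pivot rod runs on to a bracket on the headstock at x 36 to 56, y 83 to 117 mm, top 165 mm up.
- guard_lip (a point): Middle of the flat orange lip, 22 (its x) by 56 (y) by 4 mm (z), on the free edge of the guard, a clear orange-edged curved shell 54 mm wide. Closed: level, z axis up, on the operator's side of the chuck, 101 mm up, 100 mm to the -x side of the hinge axis and 54 mm below it. Open: on end about 0.26 m up, z axis to lathe +x. Push on its +z (outer) face.
- polish: Amber bottle, black cap, 38 mm in diameter, 85 mm tall, standing on the operator's side of the lathe; origin at its underside. Leave alone.
- gouge: Turning gouge with a dark wooden handle, 220 mm long, 24 mm high, lying on the operator's side; origin on the bench at its middle, x axis to the steel tip. Leave alone.
- chuck_key: Steel T-shaped chuck key, 80 by 70 mm, 12 mm high, lying behind the lathe; origin on the bench at its middle. Leave alone.
- phone: Black phone 72 by 150 by 8 mm lying behind the tailstock; origin at the centre of its underside, y along its length. Leave alone.

How it is judged:
By the outcome, as a careful person would: the job done as asked, in the order asked, and still so for the second after the job is handed in, with the robot touching nothing.
It also fails if it takes over 58 s, if anything falls off the work surface, if the arm or the gripper's body presses on something with over 40 N, if the wrist force passes 120 N, or if a joint passes its speed limit or range.

ROBOT

A 6-joint arm with a two-finger parallel gripper is mounted at the origin on the work surface. World frame = base frame: x ahead of the robot, y to its left, z up, the work surface at z = 0. Lengths are in m, angles in rad, forces in N, time in s.
With the tool pointing down it reaches from about 0.3 to 0.75 m from the base axis. Payload 8.5 kg.
Tool frame: the origin (TCP) lies midway between the tips of the shut fingers; the grasp point (between the pads) lies 19 mm behind it; z points along the fingers, y is the line along which they close (so a half turn about z gives the same grasp; the last joint's range is limited). The gripper opens to 85 mm and grips with 20 to 120 N. Pads are 22 mm wide; open, the fingers measure 114 mm over their backs; the gripper's body (76 mm by 85 mm) begins 54 mm behind the grasp point. The pads swing forward as they close: fully open they stand 13 mm farther back than shut.
Start: joints at [-1.534, 0.381, 1.297, -0, 1.464, -0.215], TCP at [0.137, -0.533, 0.204] pointing down, gripper open.
Joint ranges: [-3.11, 3.11], [-0.89, 2.33], [0.22, 2.48], [-1.42, 4.56], [0.17, 2.85], [-2.88, 2.88]. Speed limits (rad/s): [2.39, 2.39, 3.14, 3.14, 3.14, 3.14].

INTERFACE

Orientations are given as a unit quaternion [w, x, y, z].
In Python, from workcell import r gives the robot as it stands.
- The arm moves only by the tool drive_tool, never from a script. Its argument "deltas" is one flat list of numbers, 5 for each row, row after row: the shift along the tool's x, y, z in mm, then the turn about the tool's z in rad, then the closure, from 0 (fully open) to 1 (shut). A call has exactly 10 rows; each row is the pose to reach, as a shift and turn from the pose commanded when the call began, along the tool's axes at that moment; what a row does not reach only later rows make up. A row lasts 1/10 s, in which the tool goes at most 50 mm and 8.59 degrees, less where a joint would pass 70% of its speed; a pose out of reach is approached as far as the arm can. A call with a gripper value outside its range is refused whole. The fingers move at their own pace and stop on an object; the grip force is fixed at half the most. Time passes only in rows, so rows that repeat a pose let the fingers close, or fill a call up. It gives the time, the measured TCP pose, the force, the opening and the grip force at its end, in the units of the state.
- r.read_state(): the state, without advancing time (a new reading comes with each control period).
- r.camera(name): name is "side" or "top"; returns a dict with "frame" (400x640x3 uint8, blue, green, red), "range_z" (400x640 float32, m along the optical axis (not along the pixel's ray), 0 where there is no reading), "vfov" (degrees; the focal length in pixels is half the picture's height over the tangent of half this angle, whatever the lens; pixels are square), "cx", "cy" (the principal point, pixels), "k1" (the pictures are not rectified: a ray, as slopes to the right and down, at radius r is drawn at 1 + k1 r^2 times it, then the intrinsics apply), "xyz" and "orientation" of the camera in the world. Camera axes: x right, y down, z forward; pixel columns grow to the right and rows downward; lengths in m; the calibration is good to about 2 mm. A picture is of the moment at which its call begins.
- r.hand_in(): hands the job in; it is judged then, once.
Trained networks look in a picture, given as the dict that the camera call returned (one of the last four; its "shot" number tells which), for a name from the list of things; names that differ only in an ending like _2 or _b are one class to them, and where a whole thing is asked for, a point or a joint stands for the part that bears it (a point fixed in the world has none). Each returns a list of dicts, best first, with "p" (0 to 1); they miss things now and then, are a little off and sometimes report something else, mostly with a low value. They report only what shows in the picture. A call takes as long as a camera call.
- r.boxes_of(picture, target): "box" ([centre column, centre row, width, height] in pixels, round what is visible of it).
The state is a dict: "time": time; "joint_positions": joint angles; "joint_vel": joint speeds; "effort": joint torques, N m; "tool_pos": TCP position; "eef_rot": TCP orientation; "force": force on the tool from outside, world axes, zero at the start; "moment": the same for the moment, N m; "finger_gap": finger opening in m; "gripper_force": force on a finger pad.
Only numpy, scipy, OpenCV 4.12 (cv2) and the standard library are available. Lean on these libraries where they do the work, as an engineer would, in place of code of your own. Each camera call takes 0.05 s, during which the arm holds its last target. There are 200 camera calls.

## Working session

There is one attempt and no reset: what is moved stays moved. The work goes in short steps, Python scripts to look and compute and a tool call to move; the robot and the scene stay as the last step left them, time stands still between calls to the robot, and variables do not carry over. Pictures are saved under pics/ and viewed, at most 10 in all, crops included, and the job is handed in when it is done.

Besides the shell and the picture viewer there is one more tool, called after "Request:" by a JSON object that holds its "name" and its "arguments", one argument or row to a line. drive_tool: Moves the arm, as the interface text tells. Its arguments: {"type":"object","properties":{"deltas":{"type":"array","items":{"type":"number"}}},"required":["deltas"]}

```bash
mkdir -p pics; ls
cat > h.py <<'E'
import numpy as np,cv2
from scipy.spatial.transform import Rotation as R
from workcell import r
def Rq(q): return R.from_quat([q[1],q[2],q[3],q[0]]).as_matrix()
def cloud(c):
    f=200/np.tan(np.radians(c["vfov"]/2)); K=np.array([[f,0,c["cx"]],[0,f,c["cy"]],[0,0,1.]])
    v,u=np.mgrid[0:400,0:640]
    p=cv2.undistortPoints(np.stack([u.ravel(),v.ravel()],1).astype(np.float32)[:,None],K,np.array([c["k1"],0,0,0.])).reshape(400,640,2)
    z=c["range_z"]; P=np.dstack([p[...,0]*z,p[...,1]*z,z])@Rq(c["orientation"]).T+np.array(c["xyz"])
    P[z==0]=np.nan
    return P
E
cat > s.py <<'E'
from h import *
print(r.read_state())
for n in ["side","top"]:
    c=r.camera(n); cv2.imwrite(f"pics/{n}0.png",c["frame"]); P=cloud(c); np.save(n+".npy",P); cv2.imwrite(n+".raw.png",c["frame"])
    print(n,c["xyz"],c["orientation"],c["vfov"],c["k1"])
    for t in ["lathe","rod_end","tailstock","wheel_back","clamp_lever","lever_knob","guard","guard_lip","polish","gouge","chuck_key","phone"]:
        for b in r.boxes_of(c,t)[:2]:
            x,y=[int(round(k)) for k in b["box"][:2]]
            print(t,round(b["p"],2),np.round(b["box"]), np.round(P[min(y,399),min(x,639)],3))
E
python3 s.py
```

```text
pics
{'time': 0.0, 'joint_positions': array([-1.53433287e+00,  3.81162769e-01,  1.29825088e+00, -1.26483711e-05,
        1.46360932e+00, -2.15290710e-01]), 'joint_vel': array([-4.76211641e-04, -2.14558654e-03, -4.94501857e-04, -1.84635640e-03,
        5.94394056e-05, -1.91973178e-03]), 'effort': array([ 3.04047480e-04, -4.48465204e+01, -2.31281036e+01, -2.16892945e-04,
        4.77470137e-03,  1.44018077e-06]), 'tool_pos': array([ 0.13699346, -0.53232125,  0.20383299]), 'eef_rot': array([-7.12859067e-04,  9.92087596e-01,  1.25545569e-01,  5.75970980e-05]), 'force': array([-0.09801495,  0.86769038, -0.78500806]), 'moment': array([-0.00095219,  0.00581493,  0.05142091]), 'gripper_force': 0.0, 'finger_gap': 0.08546006284027341}
side [0.50265658 0.55688663 0.74354003] [ 0.02821759 -0.05324777  0.93691705 -0.344318  ] 52.205547637452376 -0.06785608419482887
lathe 0.6 [323. 230.  80. 201.] [0.558 0.133 0.15 ]
rod_end 0.66 [319. 231.  80. 196.] [0.565 0.136 0.15 ]
tailstock 0.4 [310. 191.  31.  65.] [0.579 0.126 0.246]
wheel_back 0.56 [334. 158.  37.  54.] [ 0.559 -0.08   0.123]
clamp_lever
[... 851 characters left out ...]
.096  0.129]
wheel_back 0.73 [309. 199. 250.  73.] [0.563 0.042 0.112]
clamp_lever 0.76 [395. 184.  24.  20.] [ 0.607 -0.136 -0.001]
clamp_lever 0.19 [364. 139.  79.  41.] [ 0.701 -0.073  0.01 ]
lever_knob 0.65 [386. 199.  73.  46.] [ 0.559 -0.095  0.128]
lever_knob 0.5 [394. 184.  23.  20.] [ 0.592 -0.117  0.089]
guard 0.97 [268. 181.  48.  32.] [0.573 0.1   0.248]
guard_lip 0.6 [268. 178.  42.  31.] [0.578 0.1   0.246]
polish 0.62 [224. 267.  24.  23.] [0.443 0.2   0.077]
gouge 0.55 [347. 284. 110.  13.] [ 0.405 -0.03   0.025]
chuck_key 0.84 [259. 136.  41.  30.] [0.712 0.147 0.002]
phone 0.75 [363. 139.  78.  43.] [ 0.7   -0.07   0.012]
phone 0.28 [270. 181.  45.  33.] [0.573 0.097 0.247]
```

```bash
cat > m.py <<'E'
from h import *
im=cv2.imread("top.raw.png"); cv2.imwrite("pics/t1.png",cv2.resize(im[120:300,170:450],None,fx=2.85,fy=2.85,interpolation=cv2.INTER_CUBIC))
im=cv2.imread("side.raw.png"); cv2.imwrite("pics/s1.png",cv2.resize(im[110:340,230:430],None,fx=2.6,fy=2.6,interpolation=cv2.INTER_CUBIC))
T=np.load("top.npy").reshape(-1,3);S=np.load("side.npy").reshape(-1,3);A=np.vstack([T,S])
for nm,P in [("T",T),("S",S)]:
    m=(abs(P[:,2]-.048)<.006)&(abs(P[:,0]-.56)<.07)&(abs(P[:,1]+.0)<.32)
    q=P[m]; print(nm,"bed",len(q),np.median(q[:,2]),cv2.minAreaRect(q[:,:2].astype(np.float32)*1000), np.percentile(q,[1,99],axis=0).round(3).tolist())
    # rod ridge
    for lo,hi,zl,zh in [(-.0,.05,.09,.125),(.08,.11,.12,.15),(.15,.24,.12,.17)]:
        m=(P[:,1]>lo)&(P[:,1]<hi)&(abs(P[:,0]-.56)<.06)&(P[:,2]>zl)&(P[:,2]<zh); q=P[m]
        if len(q)>5: print(nm,lo,hi,len(q),q.mean(0).round(4),q[:,2].max().round(4),np.polyfit(q[:,1],q[:,0],1).round(4),np.percentile(q[:,:2],[1,99],axis=0).round(4).tolist())
    m=(P[:,2]>.08)&(abs(P[:,0]-.56)<.09)&(P[:,1]<.0)&(P[:,1]>-.3); q=P[m]
    print(nm,"tail",len(q),np.percentile(q,[1,99],axis=0).round(3).tolist())
    m=(P[:,2]>.225)&(abs(P[:,0]-.58)<.09)&(P[:,1]>0.05)&(P[:,1]<.2); q=P[m]
    print(nm,"lip",len(q),q.mean(0).round(4),np.percentile(q,[2,98],axis=0).round(3).tolist())
im=cv2.imread("top.raw.png");hsv=cv2.cvtColor(im,cv2.COLOR_BGR2HSV)
for nm in ["top","side"]:
    im=cv2.imread(nm+".raw.png").astype(int);P=np.load(nm+".npy")
    red=(im[...,2]>110)&(im[...,1]<60)&(im[...,0]<60)
    v,u=np.nonzero(red); print(nm,"red",len(u),[(a,b,P[b,a].round(3).tolist()) for a,b in list(zip(u,v))[:60:2]])
E
python3 m.py
```

```text
T bed 3250 0.0487890675126646 ((556.5894775390625, 29.0107421875), (457.9838562011719, 80.55138397216797), 86.26980590820312) [[0.506, -0.196, 0.045], [0.597, 0.191, 0.052]]
T -0.0 0.05 190 [0.5562 0.0302 0.1118] 0.1174 [0.0594 0.5544] [[0.5484, 0.0111], [0.5652, 0.0489]]
T 0.08 0.11 235 [0.5512 0.0993 0.1326] 0.1415 [-0.5592  0.6067] [[0.5321, 0.0801], [0.5678, 0.1095]]
T 0.15 0.24 2485 [0.569  0.1922 0.1427] 0.169 [-0.1016  0.5885] [[0.528, 0.1508], [0.6174, 0.239]]
T tail 1816 [[0.521, -0.158, 0.082], [0.599, -0.036, 0.136]]
T lip 1062 [0.5729 0.0997 0.2471] [[0.551, 0.073, 0.229], [0.597, 0.127, 0.27]]
S bed 1463 0.048812055909039254 ((558.8201904296875, 30.158462524414062), (461.95599365234375, 80.0565185546875), 86.26365661621094) [[0.508, -0.192, 0.043], [0.608, 0.261, 0.052]]
S -0.0 0.05 123 [0.5584 0.0305 0.112 ] 0.1157 [0.0554 0.5567] [[0.5507, 0.0095], [0.567, 0.0496]]
S 0.08 0.11 247 [0.5621 0.0997 0.1331] 0.1402 [-0.3946  0.6014] [[0.5346, 0.081], [0.5897, 0.1097]]
S 0.15 0.24 2285 [0.5722 0.1931 0.1423] 0.1688 [-0.1482  0.6009] [[0.5308, 0.1513], [0.6185, 0.2389]]
S tai
[... 2734 characters left out ...]
44), np.int64(52), [0.58, -0.639, 0.055]), (np.int64(346), np.int64(52), [0.573, -0.637, 0.057]), (np.int64(348), np.int64(52), [0.567, -0.639, 0.055]), (np.int64(350), np.int64(52), [0.561, -0.641, 0.055]), (np.int64(352), np.int64(52), [0.554, -0.641, 0.055]), (np.int64(354), np.int64(52), [0.548, -0.641, 0.055]), (np.int64(356), np.int64(52), [0.541, -0.641, 0.056]), (np.int64(340), np.int64(53), [0.592, -0.634, 0.053]), (np.int64(342), np.int64(53), [0.586, -0.631, 0.056]), (np.int64(344), np.int64(53), [0.579, -0.632, 0.055]), (np.int64(346), np.int64(53), [0.573, -0.63, 0.057]), (np.int64(348), np.int64(53), [0.567, -0.637, 0.053]), (np.int64(350), np.int64(53), [0.56, -0.631, 0.057])]
```

View pics/t1.png

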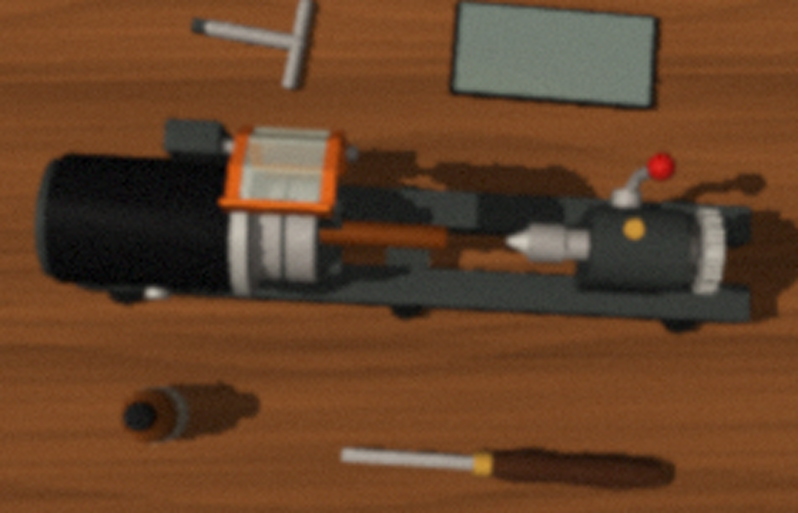

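View pics/s1.png

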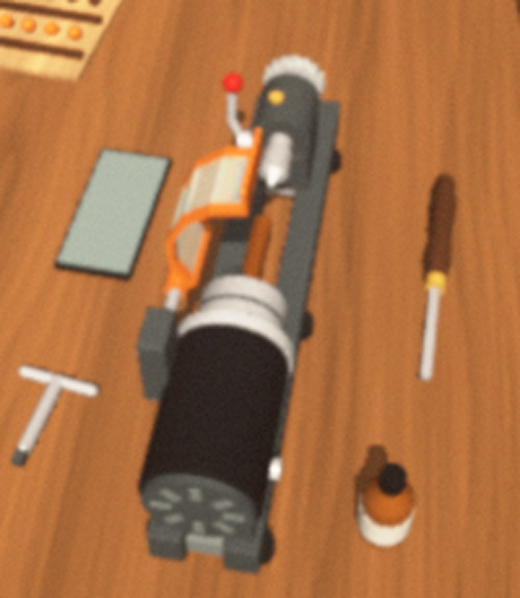

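The views show the lathe with its headstock to the left. The top crop has the tailstock drawn back (cone tip at 510,242, rod end at 447,236), the red knob at (660,166), the guard raised at (285,170), and the bottle and gouge clear on the operator's side. In the side crop the knob is at (232,83).

```bash
cat >> h.py <<'E'
O=np.array([.5600,.0645]); ex=np.array([.9979,-.0651]); ey=np.array([.0651,.9979])
def toL(p): p=np.asarray(p); d=p[...,:2]-O; return np.concatenate([np.stack([d@ex,d@ey],-1),p[...,2:]],-1)*1000
def toW(l): l=np.asarray(l,float)/1000; return np.r_[O+ex*l[0]+ey*l[1],l[2]]
def go(l):  # tool-axis deltas in mm from present pose to lathe point, and turn to align tool x with lathe x
    s=r.read_state(); M=Rq(s["eef_rot"]); d=M.T@(toW(l)-s["tool_pos"])*1000
    a=np.arctan2(M[1,0],M[0,0]); t=a-np.arctan2(ex[1],ex[0])
    print("now L",toL(s["tool_pos"]).round(1),"t",round(s["time"],2),"F",s["force"].round(1),"->",d.round(1),"turn",round(t,3))
E
python3 - <<'E'
from h import *
for n in ["top","side"]:
    P=toL(np.load(n+".npy")); im=cv2.imread(n+".raw.png").astype(int); f=P.reshape(-1,3)
    red=(im[...,2]>90)&(im[...,1]<.35*im[...,2])&(im[...,0]<.35*im[...,2])&(P[...,2]>100)&(abs(P[...,0]-49)<25)&(P[...,1]<-100)
    print(n,"knob",red.sum(),np.median(P[red],0).round(1),P[red].min(0).round(1),P[red].max(0).round(1))
    w=f[(abs(f[:,0])<24)&(f[:,2]>105)&(f[:,1]<-60)]; print("tail",np.percentile(w,[.5,2,98,99.5],axis=0).round(1).tolist())
    for zl,zh in [(165,185),(185,205),(205,225),(225,240),(240,250),(250,260),(260,275)]:
        g=f[(abs(f[:,1]-35)<35)&(abs(f[:,0]-10)<70)&(f[:,2]>zl)&(f[:,2]<zh)]
        if len(g): print("guard",zl,len(g),g.mean(0).round(1),np.percentile(g,[3,97],axis=0).round(1).tolist())
    c=f[(f[:,0]<20)&(f[:,0]>-38)&(f[:,2]>118)&(f[:,2]<142)&(f[:,1]>0)&(f[:,1]<60)]; print("chuck",c.min(0).round(1),c.max(0).round(1))
go([0,-285,200])
E
```

```text
top knob 71 [  47.1 -184.6  134.3] [  40.  -192.8  127.6] [  55.1 -176.6  137.8]
tail [[-23.8, -224.0, 106.2], [-22.9, -222.6, 108.1], [21.7, -103.6, 134.5], [23.2, -97.0, 135.5]]
guard 165 23 [ 30.6  10.8 173.8] [[25.6, 9.1, 166.7], [35.7, 12.9, 183.7]]
guard 185 9 [ 39.2   9.3 192.8] [[36.5, 8.4, 185.4], [42.5, 10.7, 202.0]]
guard 205 89 [ 39.5  36.8 217.8] [[35.9, 8.6, 210.6], [43.0, 62.4, 224.8]]
guard 225 263 [ 28.8  36.3 234.6] [[22.5, 9.6, 225.6], [35.9, 62.8, 239.7]]
guard 240 557 [  9.6  35.9 246.6] [[-2.6, 9.6, 240.8], [21.7, 62.6, 249.8]]
guard 250 97 [ -5.   36.7 252.8] [[-10.7, 8.6, 250.1], [6.0, 63.1, 259.4]]
guard 260 145 [ -8.5  35.3 267.8] [[-10.3, 9.9, 260.9], [-6.2, 61.7, 270.8]]
chuck [-31.3  12.3 118. ] [ 17.2  60.  141.5]
side knob 39 [  47.8 -182.1  131.1] [  41.4 -189.   123.3] [  55.7 -177.4  136.7]
tail [[-23.7, -223.8, 106.1], [-22.9, -221.9, 107.1], [22.1, -101.5, 134.2], [23.7, -97.0, 135.4]]
guard 165 196 [ 33.   40.8 174.5] [[27.4, 11.5, 166.8], [40.2, 63.0, 184.2]]
guard 185 61 [ 39.7  51.1 191.7] [[37.0, 30.0, 185.4], [43.1, 63.5, 202.7]]
guard 205 67 [ 39.9  42.5 216.6] [[36.1, 9.6, 207.6], [43.7, 63.7, 224.5]]
guard 225 152 [ 29.6  37.2 234.4] [[23.4, 9.3, 226.6], [35.9, 63.4, 239.7]]
guard 240 341 [ 11.1  39.1 246.6] [[-2.9, 9.3, 240.6], [23.2, 63.4, 249.7]]
guard 250 75 [ -3.4  43.  253.1] [[-8.8, 10.5, 250.1], [6.0, 63.9, 259.7]]
guard 260 95 [ -6.6  38.1 267.5] [[-8.3, 10.4, 261.1], [-4.3, 63.3, 270.6]]
chuck [-29.    9.2 118.3] [ 19.8  58.4 141.5]
now L [-383.2 -623.4  204.4] t 1.3 F [0.7 0.5 0. ] -> [ 469.6 -202.1    4.4] turn 0.317
```

Request:
{"name": "drive_tool", "arguments": {
  "deltas": [20,-9,0,0.05,1,60,-26,0,0.12,1,105,-45,0,0.2,1,150,-65,0,0.28,1,195,-84,0,0.317,1,240,-103,0,0.317,1,285,-123,0,0.317,1,330,-142,0,0.317,1,375,-161,0,0.317,1,410,-176,0,0.317,1]
}}

```text
time: 2.3
tool_pos: [0.4921, -0.258, 0.2045]
eef_rot: [0.0, 0.999, -0.032, 0.0]
force: [-1.0, -0.9, 0.1]
finger_gap: -0.0003
gripper_force: 0.0
```

```bash
python3 -c "
from h import *
go([0,-285,200]);go([0,-260,94]);print(r.read_state()['finger_gap'])"
```

```text
now L [ -46.8 -326.3  204.5] t 2.3 F [-1.  -0.9  0.1] -> [ 46.9 -41.2   4.5] turn 0.001
now L [ -46.8 -326.3  204.5] t 2.3 F [-1.  -0.9  0.1] -> [ 46.8 -66.2 110.5] turn 0.001
-0.00033568531754402315
```

Request:
{"name": "drive_tool", "arguments": {
  "deltas": [20,-18,10,0,1,47,-41,30,0,1,47,-41,70,0,1,47,-41,105,0,1,47,-45,110,0,1,47,-55,110,0,1,47,-66,110,0,1,47,-73,110,0,1,47,-77,110,0,1,47,-80,110,0,1]
}}

```text
time: 3.3
tool_pos: [0.5427, -0.1829, 0.0953]
eef_rot: [0.0, 0.999, -0.032, 0.001]
force: [0.4, -0.0, -0.1]
finger_gap: 0.0
gripper_force: 0.0
```

```bash
python3 -c "
from h import *
go([0,-202,94])"
```

```text
now L [  -1.2 -248.    95.3] t 3.3 F [ 0.4 -0.  -0.1] -> [  1.2 -46.    1.3] turn 0.0
```

Request:
{"name": "drive_tool", "arguments": {
  "deltas": [0,-2,0,0,1,0,-5,0,0,1,0,-8,0,0,1,0,-11,0,0,1,0,-14,0,0,1,0,-17,0,0,1,0,-20,0,0,1,0,-23,0,0,1,0,-26,0,0,1,0,-28,0,0,1]
}}

```text
time: 4.3
tool_pos: [0.5442, -0.1559, 0.0944]
eef_rot: [0.001, 0.999, -0.033, -0.0]
force: [0.1, -4.9, -1.4]
finger_gap: 0.0002
gripper_force: 2.1
```

```bash
cat > t.py <<'E'
from h import *
import sys
go([0,-202,94])
c=r.camera("top"); P=toL(cloud(c)); f=P.reshape(-1,3); im=c["frame"].astype(int)
w=f[(abs(f[:,0])<24)&(f[:,2]>105)&(f[:,2]<140)&(f[:,1]<-50)&(f[:,1]>-240)]; print("tail",np.percentile(w[:,1],[.5,2,98,99.5]).round(1))
red=(im[...,2]>90)&(im[...,1]<.35*im[...,2])&(im[...,0]<.35*im[...,2])&(P[...,2]>95)&(abs(P[...,0]-49)<25)&(P[...,1]<-50)
if red.sum(): print("knob",red.sum(),np.median(P[red],0).round(1),P[red].min(0).round(1),P[red].max(0).round(1))
# tailstock body top plate front/back edges along strip
b=f[(abs(f[:,0])<10)&(f[:,2]>122)&(f[:,2]<137)&(f[:,1]<-80)&(f[:,1]>-230)];print("body",np.percentile(b[:,1],[1,99]).round(1))
if len(sys.argv)>1: cv2.imwrite("pics/"+sys.argv[1],cv2.resize(c["frame"][120:300,170:450],None,fx=2.85,fy=2.85,interpolation=cv2.INTER_CUBIC))
E
python3 t.py
```

```text
now L [  -1.4 -220.9   94.4] t 4.3 F [ 0.1 -4.9 -1.4] -> [  1.4 -18.9   0.4] turn -0.0
tail [-181.7 -178.9  -77.2  -51.5]
knob 73 [  47.5 -167.2  134.1] [  39.8 -175.1  127.1] [  55.5 -160.7  138.7]
body [-180.2 -126.4]
```

Request:
{"name": "drive_tool", "arguments": {
  "deltas": [0,-2,0,0,1,0,-4,0,0,1,0,-6,0,0,1,0,-8,0,0,1,0,-9.5,0,0,1,0,-11,0,0,1,0,-12,0,0,1,0,-13,0,0,1,0,-14,0,0,1,0,-14.5,0,0,1]
}}

```text
time: 5.35
tool_pos: [0.5451, -0.1411, 0.0944]
eef_rot: [0.0, 0.999, -0.033, -0.0]
force: [-0.4, -4.5, -1.7]
finger_gap: -0.0
gripper_force: 2.1
```

Request:
{"name": "drive_tool", "arguments": {
  "deltas": [0,-0.3,0,0,1,0,-0.6,0,0,1,0,-0.9,0,0,1,0,-1.2,0,0,1,0,-1.5,0,0,1,0,-1.8,0,0,1,0,-2,0,0,1,0,-2.2,0,0,1,0,-2.4,0,0,1,0,-2.5,0,0,1]
}}

```text
time: 6.35
tool_pos: [0.5453, -0.1385, 0.0944]
eef_rot: [0.0, 0.999, -0.033, -0.0]
force: [-0.9, -5.2, -1.4]
finger_gap: -0.0002
gripper_force: 2.0
```

```bash
python3 t.py
```

```text
now L [  -1.5 -203.5   94.4] t 6.35 F [-0.9 -5.2 -1.4] -> [ 1.5 -1.5  0.4] turn -0.0
tail [-159.3 -156.7  -60.6  -51.5]
knob 72 [  47.3 -150.6  134.1] [  40.2 -159.1  127.8] [  55.2 -143.2  137.7]
body [-157.1 -109.4]
```

Request:
{"name": "drive_tool", "arguments": {
  "deltas": [0,-0.2,0,0,1,0,-0.4,0,0,1,0,-0.6,0,0,1,0,-0.8,0,0,1,0,-1.0,0,0,1,0,-1.2,0,0,1,0,-1.4,0,0,1,0,-1.6,0,0,1,0,-1.8,0,0,1,0,-2,0,0,1]
}}

```text
time: 7.4
tool_pos: [0.5454, -0.1364, 0.0944]
eef_rot: [0.0, 0.999, -0.033, -0.0]
force: [-1.8, -5.1, -1.3]
finger_gap: -0.0001
gripper_force: 2.0
```

Request:
{"name": "drive_tool", "arguments": {
  "deltas": [0,-0.2,0,0,1,0,-0.4,0,0,1,0,-0.6,0,0,1,0,-0.8,0,0,1,0,-1.0,0,0,1,0,-1.2,0,0,1,0,-1.4,0,0,1,0,-1.6,0,0,1,0,-1.8,0,0,1,0,-2,0,0,1]
}}

```text
time: 8.4
tool_pos: [0.5455, -0.1344, 0.0944]
eef_rot: [0.0, 0.999, -0.033, -0.0]
force: [-0.4, -4.4, -1.8]
finger_gap: 0.0002
gripper_force: 2.0
```

Request:
{"name": "drive_tool", "arguments": {
  "deltas": [0,-0.2,0,0,1,0,-0.4,0,0,1,0,-0.6,0,0,1,0,-0.8,0,0,1,0,-1.0,0,0,1,0,-1.2,0,0,1,0,-1.4,0,0,1,0,-1.6,0,0,1,0,-1.8,0,0,1,0,-2,0,0,1]
}}

```text
time: 9.4
tool_pos: [0.5456, -0.133, 0.0944]
eef_rot: [0.001, 0.999, -0.033, -0.0]
force: [-1.4, -8.2, -1.9]
finger_gap: -0.0004
gripper_force: 3.3
```

```bash
python3 t.py t2.png
```

```text
now L [  -1.5 -198.    94.4] t 9.4 F [-1.4 -8.2 -1.9] -> [1.5 4.  0.4] turn -0.0
tail [-151.9 -149.2  -55.5  -51.5]
knob 71 [  47.3 -144.4  134.3] [  40.  -153.8  128.7] [  54.8 -137.5  139.8]
body [-150.1 -104. ]
```

View pics/t2.png

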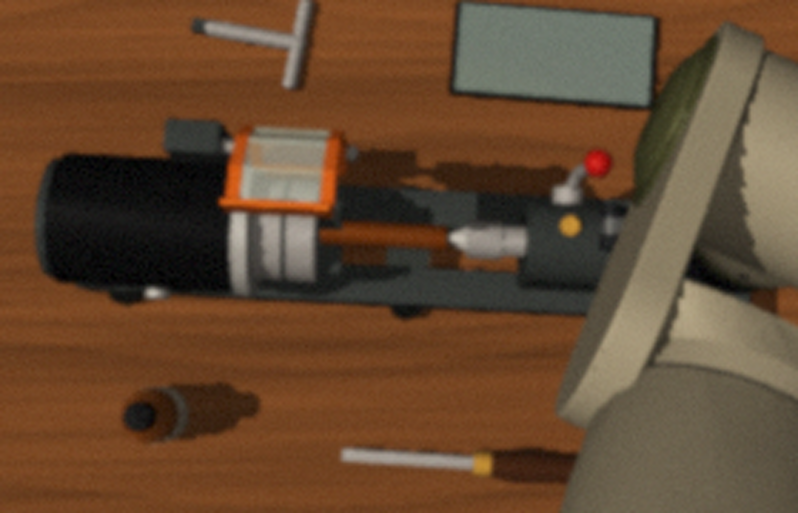

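The cone tip (450,240) now meets the rod end and the force is rising. I'll add a small press to confirm the stop.

Request:
{"name": "drive_tool", "arguments": {
  "deltas": [0,-0.2,0,0,1,0,-0.4,0,0,1,0,-0.6,0,0,1,0,-0.8,0,0,1,0,-0.8,0,0,1,0,-0.8,0,0,1,0,-0.8,0,0,1,0,-0.8,0,0,1,0,-0.8,0,0,1,0,-0.8,0,0,1]
}}

```text
time: 10.45
tool_pos: [0.5457, -0.1329, 0.0944]
eef_rot: [0.001, 0.999, -0.033, -0.0]
force: [-1.5, -10.7, -2.6]
finger_gap: -0.0
gripper_force: 4.4
```

Request:
{"name": "drive_tool", "arguments": {
  "deltas": [0,3,0,0,1,0,12,0,0,1,0,22,-4,0,1,20,22,-8,0,1,40,22,-8,0,1,50.5,20,-8,0,1,50.5,8,-8,0,1,50.5,-4,-8,0,1,50.5,-12,-8,0,1,50.5,-14,-8,0,1]
}}

```text
time: 11.45
tool_pos: [0.5967, -0.1195, 0.1027]
eef_rot: [-0.0, 0.999, -0.032, -0.0]
force: [0.1, 0.2, -0.8]
finger_gap: 0.0002
gripper_force: 0.0
```

```bash
python3 t.py
```

```text
now L [  48.6 -181.2  102.7] t 11.45 F [ 0.1  0.2 -0.8] -> [-48.6  20.7   8.7] turn 0.001
tail [-121.1 -118.4  -52.   -50.4]
body [-118. -104.]
```

Request:
{"name": "drive_tool", "arguments": {
  "deltas": [0,-4,0,0,1,0,-8,0,0,1,0,-12,0,0,1,0,-16,0,0,1,0,-20,0,0,1,0,-24,0,0,1,0,-28,0,0,1,0,-32,0,0,1,0,-36,0,0,1,0,-40,0,0,1]
}}

```text
time: 12.5
tool_pos: [0.5997, -0.0806, 0.1025]
eef_rot: [-0.0, 0.999, -0.033, 0.0]
force: [1.0, -2.2, 2.7]
finger_gap: 0.0
gripper_force: 1.2
```

Request:
{"name": "drive_tool", "arguments": {
  "deltas": [0,-3,0,0,1,0,-6,0,0,1,0,-9,0,0,1,0,-12,0,0,1,0,-14,0,0,1,0,-16,0,0,1,0,-17,0,0,1,0,-18,0,0,1,0,-19,0,0,1,0,-20,0,0,1]
}}

```text
time: 13.5
tool_pos: [0.6009, -0.061, 0.1025]
eef_rot: [0.0, 0.999, -0.033, 0.0]
force: [1.0, -1.9, 1.0]
finger_gap: 0.0001
gripper_force: 0.6
```

```bash
python3 t.py
```

```text
now L [  49.  -122.6  102.5] t 13.5 F [ 1.  -1.9  1. ] -> [-49.   79.4   8.5] turn -0.0Traceback (most recent call last):
  File "t.py", line 5, in <module>
    w=f[(abs(f[:,0])<24)&(f[:,2]>105)&(f[:,2]<140)&(f[:,1]<-50)&(f[:,1]>-240)]; print("tail",np.percentile(w[:,1],[.5,2,98,99.5]).round(1))
                                                                                             ~~~~~~~~~~~~~^^^^^^^^^^^^^^^^^^^^^^^
    return _quantile_unchecked(
        a, q, axis, out, overwrite_input, method, keepdims, weights)
    return _ureduce(a,
                    func=_quantile_ureduce_func,
    ...<5 lines>...
                    overwrite_input=overwrite_input,
                    method=method)
    r = func(a, **kwargs)
    result = _quantile(arr,
                       quantiles=q,
    ...<2 lines>...
                       out=out,
                       weights=wgt)
    slices_having_nans = np.isnan(arr[-1, ...])
                                  ~~~^^^^^^^^^
IndexError: index -1 is out of bounds for axis 0 with size 0
```

Now the slow final part, up to 12 mm more.

Request:
{"name": "drive_tool", "arguments": {
  "deltas": [0,-0.8,0,0,1,0,-1.6,0,0,1,0,-2.4,0,0,1,0,-3.2,0,0,1,0,-4,0,0,1,0,-4.8,0,0,1,0,-5.6,0,0,1,0,-6.4,0,0,1,0,-7,0,0,1,0,-7.5,0,0,1]
}}

```text
time: 14.55
tool_pos: [0.6015, -0.0535, 0.1025]
eef_rot: [-0.0, 0.999, -0.033, 0.0]
force: [-0.2, -1.5, 0.6]
finger_gap: -0.0005
gripper_force: 0.6
```

Request:
{"name": "drive_tool", "arguments": {
  "deltas": [0,-0.3,0,0,1,0,-0.6,0,0,1,0,-0.9,0,0,1,0,-1.2,0,0,1,0,-1.5,0,0,1,0,-1.8,0,0,1,0,-2.1,0,0,1,0,-2.4,0,0,1,0,-2.7,0,0,1,0,-3,0,0,1]
}}

```text
time: 15.55
tool_pos: [0.6017, -0.0505, 0.1024]
eef_rot: [-0.0, 0.999, -0.033, 0.0]
force: [-1.1, -1.0, 1.2]
finger_gap: 0.0001
gripper_force: 0.6
```

Request:
{"name": "drive_tool", "arguments": {
  "deltas": [0,-0.4,0,0,1,0,-0.8,0,0,1,0,-1.2,0,0,1,0,-1.6,0,0,1,0,-2,0,0,1,0,-2.4,0,0,1,0,-2.8,0,0,1,0,-3.2,0,0,1,0,-3.6,0,0,1,0,-4,0,0,1]
}}

```text
time: 16.55
tool_pos: [0.6019, -0.0465, 0.1024]
eef_rot: [-0.0, 0.999, -0.033, 0.0]
force: [0.4, -0.8, 2.0]
finger_gap: 0.0002
gripper_force: 0.6
```

Run:
```python
from h import *
go([49,-108,102])
c=r.camera("side"); cv2.imwrite("pics/s3.png",cv2.resize(c["frame"][100:260,240:400],None,fx=3.7,fy=3.7,interpolation=cv2.INTER_CUBIC))
P=toL(cloud(c)); im=c["frame"].astype(int)
red=(im[...,2]>90)&(im[...,1]<.35*im[...,2])&(im[...,0]<.35*im[...,2])&(P[...,2]>85)&(abs(P[...,0]-49)<25)&(P[...,1]<-50)&(P[...,1]>-180)
if red.sum(): print("knob",red.sum(),np.median(P[red],0).round(1),P[red].min(0).round(1),P[red].max(0).round(1))
```

```text
now L [  49.  -108.1  102.4] t 16.55 F [ 0.4 -0.8  2. ] -> [-0.  -0.1  0.4] turn -0.0
knob 5 [  52.8 -103.   125.8] [  50.1 -106.5  124.8] [  55.7 -101.3  131. ]
```

View pics/s3.png

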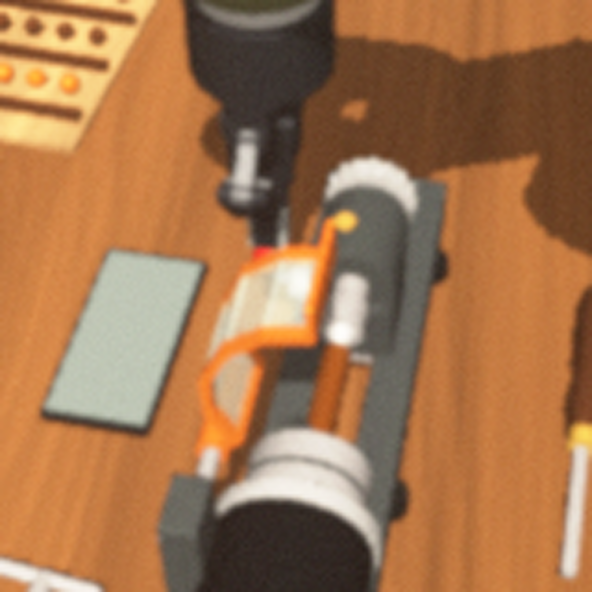

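The red knob shows only as a sliver at (262,252), half hidden by the guard. I'll back off and look from the top.

Request:
{"name": "drive_tool", "arguments": {
  "deltas": [0,4,0,0,1,0,12,0,0,1,0,25,0,0,1,0,40,0,0,1,0,60,0,0,1,0,80,0,0,1,0,80,0,0,1,0,80,0,0,1,0,80,0,0,1,0,80,0,0,1]
}}

```text
time: 17.6
tool_pos: [0.5967, -0.1258, 0.1025]
eef_rot: [-0.0, 0.999, -0.032, -0.0]
force: [0.2, 0.6, 0.5]
finger_gap: 0.0002
gripper_force: 0.0
```

```bash
python3 t.py t4.png
```

```text
now L [  49.  -187.5  102.5] t 17.6 F [0.2 0.6 0.5] -> [-49.   14.4   8.5] turn 0.001
tail [-129.3 -126.1  -52.2  -50.3]
knob 74 [  47.2 -104.2  127.5] [  39.3 -113.6  122. ] [ 55.3 -97.3 131.8]
body [-124.9 -103.9]
```

View pics/t4.png

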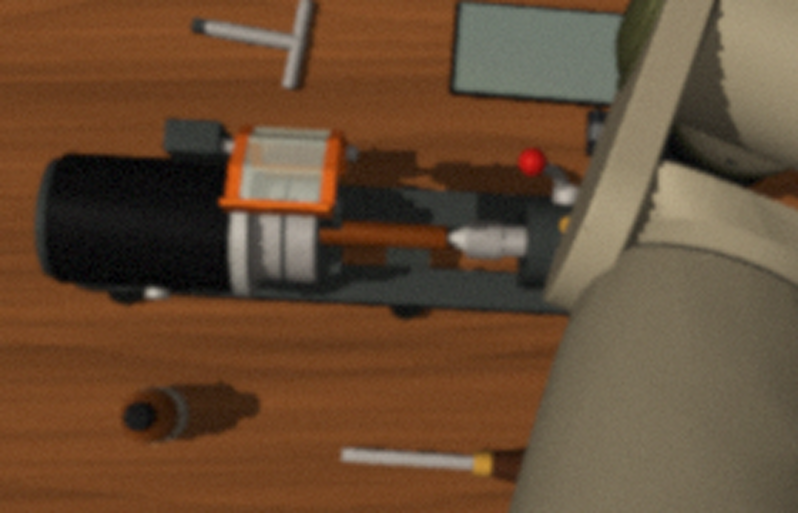

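The top crop shows the knob at (531,160), about 27–31° past upright, so it isn't locked yet. I need to check where the fingers really are relative to the lathe frame.

Run:
```python
from h import *
go([49,-187,102])
c=r.camera("side"); cv2.imwrite("pics/s5.png",cv2.resize(c["frame"][90:220,240:370],None,fx=4.5,fy=4.5,interpolation=cv2.INTER_CUBIC))
P=toL(cloud(c)); f=P.reshape(-1,3); im=c["frame"].astype(int)
for zl in range(85,185,8):
    g=f[(abs(f[:,0]-49)<40)&(f[:,1]<-135)&(f[:,1]>-230)&(f[:,2]>zl)&(f[:,2]<zl+8)&(f[:,0]>29)]
    if len(g): print(zl,len(g),np.percentile(g,[5,50,95],axis=0).round(0).tolist())
```

```text
now L [  49.  -187.5  102.5] t 17.65 F [-0.5  0.  -1.1] -> [-0.  -0.5  0.5] turn 0.001
125 4 [[43.0, -184.0, 131.0], [52.0, -183.0, 132.0], [55.0, -181.0, 133.0]]
133 15 [[39.0, -194.0, 134.0], [41.0, -182.0, 139.0], [57.0, -175.0, 140.0]]
141 29 [[39.0, -189.0, 142.0], [47.0, -177.0, 145.0], [56.0, -174.0, 148.0]]
149 27 [[39.0, -191.0, 150.0], [44.0, -179.0, 153.0], [57.0, -175.0, 157.0]]
157 15 [[38.0, -186.0, 158.0], [46.0, -176.0, 160.0], [53.0, -174.0, 164.0]]
165 3 [[36.0, -190.0, 172.0], [37.0, -179.0, 172.0], [38.0, -175.0, 172.0]]
173 17 [[36.0, -199.0, 174.0], [38.0, -174.0, 178.0], [52.0, -158.0, 180.0]]
181 20 [[37.0, -176.0, 181.0], [40.0, -158.0, 184.0], [57.0, -152.0, 186.0]]
```

View pics/s5.png

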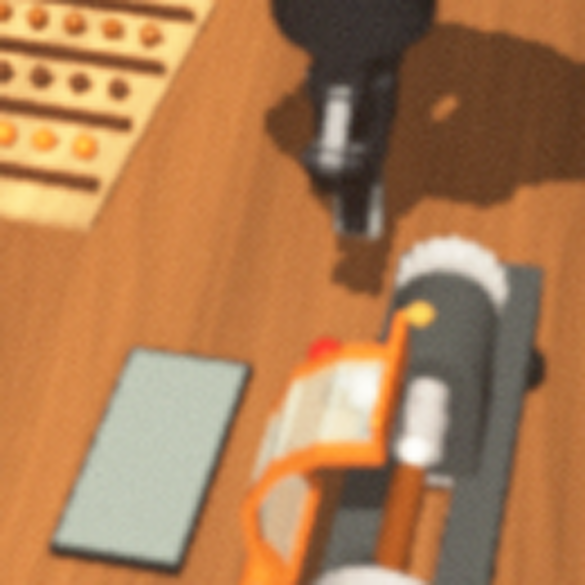

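Run:
```python
from h import *
s=r.read_state(); c=r.camera("side"); M=Rq(c["orientation"]); f=200/np.tan(np.radians(c["vfov"]/2)); K=np.array([[f,0,c["cx"]],[0,f,c["cy"]],[0,0,1.]])
for dz in [0,10,20,30,40]:
    p=M.T@(s["tool_pos"]+[0,0,dz/1000]-np.array(c["xyz"])); q,_=cv2.projectPoints(p.reshape(1,1,3),np.zeros(3),np.zeros(3),K,np.array([c["k1"],0,0,0.])); q=q.ravel(); print(dz,q.round(1),"crop",((q-[240,90])*4.5).round(0))
P=toL(cloud(c))
for v in range(128,150): print(v,[P[v,u].round(0).tolist() for u in (317,320,323)],c["frame"][v,320])
```

```text
0 [319.3 149.3] crop [357. 267.]
10 [319.2 146.1] crop [356. 252.]
20 [319.1 142.8] crop [356. 238.]
30 [319.1 139.5] crop [356. 223.]
40 [319.  136.1] crop [355. 207.]
128 [[40.0, -125.0, 219.0], [37.0, -143.0, 204.0], [38.0, -177.0, 176.0]] [30 38 48]
129 [[40.0, -127.0, 214.0], [37.0, -143.0, 202.0], [37.0, -174.0, 176.0]] [29 33 48]
130 [[42.0, -134.0, 205.0], [38.0, -143.0, 199.0], [37.0, -175.0, 172.0]] [27 35 48]
131 [[47.0, -158.0, 182.0], [38.0, -143.0, 196.0], [39.0, -181.0, 164.0]] [28 35 50]
132 [[47.0, -159.0, 179.0], [39.0, -152.0, 186.0], [39.0, -183.0, 160.0]] [33 38 51]
133 [[51.0, -176.0, 161.0], [44.0, -176.0, 162.0], [39.0, -182.0, 157.0]] [36 42 54]
134 [[51.0, -176.0, 158.0], [44.0, -176.0, 159.0], [39.0, -183.0, 154.0]] [32 37 50]
135 [[51.0, -176.0, 155.0], [45.0, -177.0, 155.0], [39.0, -184.0, 151.0]] [31 36 50]
136 [[51.0, -177.0, 151.0], [44.0, -176.0, 153.0], [39.0, -182.0, 149.0]] [31 36 49]
137 [[51.0, -176.0, 149.0], [44.0, -176.0, 151.0], [39.0, -181.0, 147.0]] [40 47 58]
138 [[51.0, -176.0, 146.0], [45.0, -178.0, 146.0], [39.0, -185.0, 141.0]] [45 51 
[... 218 characters left out ...]
38.0], [39.0, -182.0, 134.0]] [61 69 84]
142 [[82.0, -320.0, 3.0], [74.0, -324.0, 1.0], [66.0, -321.0, 4.0]] [ 61  82 110]
143 [[81.0, -315.0, 4.0], [74.0, -319.0, 2.0], [65.0, -319.0, 3.0]] [ 55  78 118]
144 [[81.0, -315.0, -0.0], [72.0, -312.0, 4.0], [65.0, -316.0, 1.0]] [ 44  76 121]
145 [[80.0, -311.0, 0.0], [72.0, -312.0, 1.0], [64.0, -313.0, 1.0]] [ 41  73 117]
146 [[80.0, -309.0, -1.0], [72.0, -308.0, 1.0], [64.0, -309.0, 1.0]] [ 41  70 116]
147 [[78.0, -301.0, 3.0], [70.0, -302.0, 3.0], [63.0, -304.0, 2.0]] [ 37  70 112]
148 [[79.0, -302.0, -3.0], [70.0, -298.0, 3.0], [62.0, -301.0, 1.0]] [ 42  71 117]
149 [[77.0, -293.0, 3.0], [69.0, -296.0, 1.0], [62.0, -300.0, -1.0]] [ 41  70 116]
```

The tip shows at (357,238), while the reported TCP projects to (357,267). So the shut tips physically end about 30 mm above the reported TCP, and the finger slid over the knob. I'll lower the tool and push again.

Request:
{"name": "drive_tool", "arguments": {
  "deltas": [0,0,8,0,1,0,0,20,0,1,0,0,27,0,1,0,-8,27,0,1,0,-18,27,0,1,0,-28,27,0,1,0,-38,27,0,1,0,-46,27,0,1,0,-52,27,0,1,0,-56,27,0,1]
}}

```text
time: 18.75
tool_pos: [0.6004, -0.0698, 0.0755]
eef_rot: [0.0, 0.999, -0.032, 0.0]
force: [-0.1, 0.9, -0.2]
finger_gap: -0.0001
gripper_force: 0.0
```

Request:
{"name": "drive_tool", "arguments": {
  "deltas": [0,-1,0,0,1,0,-2,0,0,1,0,-3,0,0,1,0,-4,0,0,1,0,-5,0,0,1,0,-6,0,0,1,0,-7,0,0,1,0,-8,0,0,1,0,-9,0,0,1,0,-10,0,0,1]
}}

```text
time: 19.75
tool_pos: [0.6009, -0.0606, 0.0753]
eef_rot: [0.0, 0.999, -0.033, -0.0]
force: [-0.4, -3.0, -2.6]
finger_gap: 0.0002
gripper_force: 1.6
```

Request:
{"name": "drive_tool", "arguments": {
  "deltas": [0,-0.8,0,0,1,0,-1.6,0,0,1,0,-2.4,0,0,1,0,-3.2,0,0,1,0,-4,0,0,1,0,-4.8,0,0,1,0,-5.6,0,0,1,0,-6.4,0,0,1,0,-7.2,0,0,1,0,-8,0,0,1]
}}

```text
time: 20.75
tool_pos: [0.6016, -0.0524, 0.0756]
eef_rot: [-0.0, 0.999, -0.033, 0.0]
force: [-0.0, -3.3, -0.5]
finger_gap: -0.0001
gripper_force: 1.2
```

Request:
{"name": "drive_tool", "arguments": {
  "deltas": [0,-0.4,0,0,1,0,-0.8,0,0,1,0,-1.2,0,0,1,0,-1.6,0,0,1,0,-1.9,0,0,1,0,-2.2,0,0,1,0,-2.4,0,0,1,0,-2.6,0,0,1,0,-2.8,0,0,1,0,-3,0,0,1]
}}

```text
time: 21.75
tool_pos: [0.6017, -0.0495, 0.0754]
eef_rot: [-0.0, 0.999, -0.033, -0.0]
force: [-0.7, -2.3, -2.2]
finger_gap: -0.0
gripper_force: 1.2
```

Request:
{"name": "drive_tool", "arguments": {
  "deltas": [0,-0.4,0,0,1,0,-0.8,0,0,1,0,-1.2,0,0,1,0,-1.6,0,0,1,0,-2,0,0,1,0,-2.4,0,0,1,0,-2.8,0,0,1,0,-3.2,0,0,1,0,-3.6,0,0,1,0,-4,0,0,1]
}}

```text
time: 22.75
tool_pos: [0.6018, -0.0475, 0.0754]
eef_rot: [0.002, 0.999, -0.033, -0.0]
force: [-1.9, -13.6, -1.8]
finger_gap: 0.0002
gripper_force: 5.8
```

Run:
```python
from h import *
go([49,-108,75])
```

```text
now L [  49.  -109.    75.4] t 22.75 F [ -1.9 -13.6  -1.8] -> [ 0.  -1.   0.4] turn -0.001
```

Request:
{"name": "drive_tool", "arguments": {
  "deltas": [0,4,0,0,1,0,14,0,0,1,0,20,-12,0,1,0,20,-45,0,1,0,20,-85,0,1,0,20,-125,0,1,0,20,-165,0,1,0,15,-187,0,1,-10,0,-187,0,1,-20,-12,-187,0,1]
}}

```text
time: 23.75
tool_pos: [0.5826, -0.0319, 0.2641]
eef_rot: [-0.0, 0.999, -0.033, 0.001]
force: [0.3, 0.2, -0.2]
finger_gap: 0.0002
gripper_force: 0.0
```

Run:
```python
from h import *
go([22,30,226])
```

```text
now L [ 28.9 -94.7 264.1] t 23.75 F [ 0.3  0.2 -0.2] -> [  -7.  -124.7   38.2] turn -0.0
```

Request:
{"name": "drive_tool", "arguments": {
  "deltas": [-3,-20,0,0,1,-6,-50,0,0,1,-7,-80,0,0,1,-7,-105,0,0,1,-7,-120,0,0,1,-7,-125,4,0,1,-7,-125,18,0,1,-7,-125,30,0,1,-7,-125,36,0,1,-7,-125,38,0,1]
}}

```text
time: 24.75
tool_pos: [0.5838, 0.0922, 0.2239]
eef_rot: [-0.0, 0.999, -0.033, -0.001]
force: [-1.0, 0.5, -0.7]
finger_gap: 0.0002
gripper_force: 0.0
```

Run:
```python
from h import *
go([-6,30,226])
c=r.camera("side"); cv2.imwrite("pics/s6.png",cv2.resize(c["frame"][60:270,220:430],None,fx=2.8,fy=2.8,interpolation=cv2.INTER_CUBIC))
P=toL(cloud(c)); f=P.reshape(-1,3); im=c["frame"].astype(int)
for zl in range(244,300,7):
    g=f[(abs(f[:,1]-30)<35)&(f[:,0]>8)&(f[:,0]<60)&(f[:,2]>zl)&(f[:,2]<zl+7)]
    if len(g): print(zl,len(g),np.percentile(g,[5,50,95],axis=0).round(0).tolist())
red=(im[...,2]>90)&(im[...,1]<.35*im[...,2])&(im[...,0]<.35*im[...,2])&(P[...,2]>85)&(abs(P[...,0]-49)<25)&(P[...,1]<-50)&(P[...,1]>-180)
if red.sum(): print("knob",red.sum(),np.median(P[red],0).round(1))
```

```text
now L [ 22.   29.2 223.9] t 24.75 F [-1.   0.5 -0.7] -> [-28.   -0.7  -2.1] turn -0.001
244 141 [[9.0, 13.0, 245.0], [13.0, 43.0, 247.0], [19.0, 62.0, 249.0]]
251 12 [[12.0, 30.0, 252.0], [18.0, 35.0, 256.0], [31.0, 36.0, 257.0]]
258 38 [[12.0, 26.0, 259.0], [20.0, 39.0, 263.0], [32.0, 42.0, 265.0]]
265 33 [[12.0, 29.0, 265.0], [19.0, 40.0, 269.0], [30.0, 42.0, 272.0]]
272 36 [[12.0, 34.0, 272.0], [21.0, 41.0, 275.0], [28.0, 42.0, 279.0]]
279 17 [[10.0, 21.0, 279.0], [11.0, 35.0, 281.0], [26.0, 42.0, 285.0]]
286 3 [[9.0, 21.0, 287.0], [10.0, 34.0, 291.0], [10.0, 40.0, 293.0]]
293 15 [[9.0, 26.0, 296.0], [9.0, 41.0, 298.0], [26.0, 58.0, 300.0]]
```

View pics/s6.png

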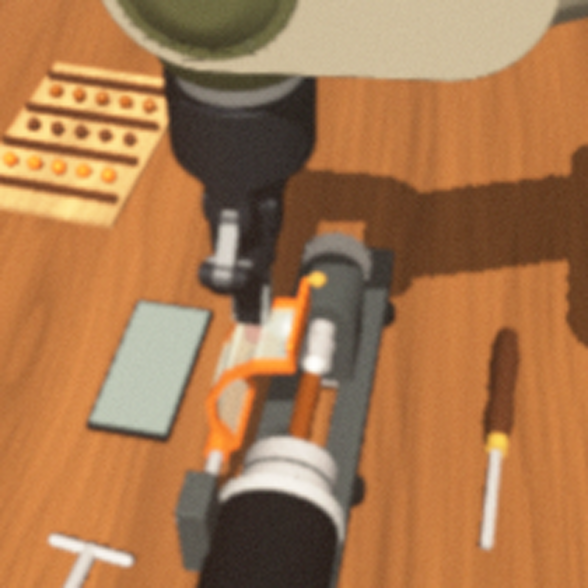

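The finger is on the +x side of the lip (tip at crop ~250,325), and the knob shows lower through the clear guard at (250,335). Next I'll push the lip over slowly.

Request:
{"name": "drive_tool", "arguments": {
  "deltas": [-5,0,-5,0,1,-10,0,-5,0,1,-14,0,-5,0,1,-18,0,-5,0,1,-22,0,-4,0,1,-25,0,-2,0,1,-28,0,0,0,1,-31,0,2,0,1,-34,0,4,0,1,-38,0,6,0,1]
}}

```text
time: 25.8
tool_pos: [0.5459, 0.0954, 0.2181]
eef_rot: [-0.0, 0.999, -0.033, 0.0]
force: [2.0, 0.1, -1.5]
finger_gap: -0.0
gripper_force: 0.8
```

Request:
{"name": "drive_tool", "arguments": {
  "deltas": [-4,0,3,0,1,-8,0,6,0,1,-12,0,10,0,1,-16,0,14,0,1,-19,0,18,0,1,-22,0,21,0,1,-25,0,25,0,1,-28,0,29,0,1,-31,0,34,0,1,-33,0,38,0,1]
}}

```text
time: 26.8
tool_pos: [0.5127, 0.0976, 0.1799]
eef_rot: [0.0, 0.999, -0.033, -0.0]
force: [1.2, -0.3, 1.3]
finger_gap: 0.0002
gripper_force: 0.4
```

```bash
cat > g.py <<'E'
from h import *
import sys
go([-52,30,173])
for n in sys.argv[1:]:
    c=r.camera(n); P=toL(cloud(c)); im=c["frame"].astype(int); B,G,Rr=im[...,0],im[...,1],im[...,2]
    o=(Rr>110)&(B<.35*Rr)&(G>.3*Rr)&(G<.7*Rr)&(P[...,2]>90)&(abs(P[...,1]-35)<34)&(abs(P[...,0])<110)
    q=P[o]; print(n,o.sum())
    for lo in range(-95,60,10):
        k=q[(q[:,0]>=lo)&(q[:,0]<lo+10)]
        if len(k)>2: print(lo,len(k),np.median(k,0).round(0),"zmax",k[:,2].max().round(0))
E
python3 g.py side top
```

```text
now L [-49.4  29.9 179.9] t 26.8 F [ 1.2 -0.3  1.3] -> [-2.6 -0.1  6.9] turn -0.0
side 688
-75 21 [-66.  38. 215.] zmax 218.0
-65 109 [-62.  47. 213.] zmax 218.0
-55 27 [-51.  62. 203.] zmax 206.0
-45 24 [-40.  63. 208.] zmax 211.0
-35 24 [-30.  62. 211.] zmax 213.0
-25 34 [-20.  60. 211.] zmax 213.0
-15 45 [-12.  39. 211.] zmax 379.0
-5 46 [ -0.  13. 205.] zmax 210.0
5 39 [ 10.  61. 201.] zmax 204.0
15 56 [ 21.  61. 183.] zmax 197.0
25 85 [ 32.  42. 159.] zmax 182.0
35 135 [ 39.  38. 163.] zmax 166.0
45 43 [ 47.  37. 162.] zmax 166.0
top 0
```

Request:
{"name": "drive_tool", "arguments": {
  "deltas": [0,0,-10,0,1,0,0,-24,0,1,-12,0,-26,0,1,-25,0,-26,0,1,-26,0,-20,0,1,-26,0,-12,0,1,-26,0,-8,0,1,-26,0,-4,0,1,-26,0,0,0,1,-26,0,4,0,1]
}}

```text
time: 27.9
tool_pos: [0.4825, 0.0995, 0.1753]
eef_rot: [0.0, 0.999, -0.032, -0.006]
force: [-25.9, -0.3, 11.5]
finger_gap: 0.0002
gripper_force: 12.8
```

Request:
{"name": "drive_tool", "arguments": {
  "deltas": [-1,0,4,0,1,-1,0,8,0,1,-2,0,12,0,1,-2,0,16,0,1,-3,0,20,0,1,-4,0,24,0,1,-4,0,28,0,1,-5,0,32,0,1,-6,0,36,0,1,-7,0,40,0,1]
}}

```text
time: 28.9
tool_pos: [0.4805, 0.0997, 0.136]
eef_rot: [-0.0, 0.999, -0.033, 0.0]
force: [-0.1, -0.5, 0.8]
finger_gap: -0.0002
gripper_force: 0.4
```

```bash
python3 g.py side
```

```text
now L [-81.6  29.9 136. ] t 28.9 F [-0.1 -0.5  0.8] -> [ 29.7  -0.1 -37. ] turn -0.0
side 795
-85 46 [-78.  50. 162.] zmax 174.0
-75 99 [-69.  46. 159.] zmax 163.0
-65 46 [-60.  60. 158.] zmax 167.0
-55 42 [-50.  60. 171.] zmax 177.0
-45 40 [-40.  60. 177.] zmax 181.0
-35 38 [-30.  60. 182.] zmax 186.0
-25 36 [-20.  58. 182.] zmax 184.0
-15 37 [-10.  60. 182.] zmax 186.0
-5 34 [ -0.  60. 179.] zmax 184.0
5 33 [ 10.  59. 174.] zmax 178.0
15 38 [ 20.  60. 164.] zmax 172.0
25 122 [ 31.  39. 154.] zmax 161.0
35 143 [ 39.  38. 163.] zmax 166.0
45 41 [ 47.  37. 162.] zmax 165.0
```

Request:
{"name": "drive_tool", "arguments": {
  "deltas": [0,0,2,0,1,0,0,5,0,1,0,0,8,0,1,0,0,11,0,1,0,0,14,0,1,0,0,17,0,1,0,0,20,0,1,0,0,23,0,1,0,0,26,0,1,0,0,28,0,1]
}}

```text
time: 29.95
tool_pos: [0.4801, 0.0997, 0.1081]
eef_rot: [0.0, 0.999, -0.033, -0.0]
force: [0.3, 0.5, 1.6]
finger_gap: -0.0002
gripper_force: 0.4
```

Request:
{"name": "drive_tool", "arguments": {
  "deltas": [0,0,2,0,1,0,0,4,0,1,0,0,6,0,1,0.5,0,8,0,1,1,0,10,0,1,1.5,0,12,0,1,2,0,14,0,1,2.5,0,16,0,1,3,0,18,0,1,4,0,20,0,1]
}}

```text
time: 30.95
tool_pos: [0.4841, 0.0994, 0.0882]
eef_rot: [-0.0, 0.999, -0.033, -0.0]
force: [0.9, -0.4, 0.5]
finger_gap: -0.0003
gripper_force: 0.3
```

```bash
python3 g.py side
```

```text
now L [-78.   29.9  88.2] t 30.95 F [ 0.9 -0.4  0.5] -> [ 26.   -0.1 -84.8] turn -0.0
side 761
-75 59 [-69.  50. 116.] zmax 119.0
-65 112 [-59.  42. 115.] zmax 118.0
-55 59 [-50.  60. 127.] zmax 141.0
-45 41 [-40.  60. 145.] zmax 153.0
-35 39 [-31.  60. 154.] zmax 157.0
-25 34 [-20.  59. 158.] zmax 161.0
-15 33 [-10.  59. 161.] zmax 164.0
-5 32 [ -0.  59. 161.] zmax 164.0
5 33 [ 10.  58. 160.] zmax 162.0
15 33 [ 20.  59. 154.] zmax 159.0
25 107 [ 33.  42. 150.] zmax 163.0
35 138 [ 39.  38. 163.] zmax 167.0
45 41 [ 47.  38. 162.] zmax 164.0
```

Request:
{"name": "drive_tool", "arguments": {
  "deltas": [0.3,0,1,0,1,0.6,0,2,0,1,0.9,0,3,0,1,1.2,0,4,0,1,1.5,0,5,0,1,1.8,0,6,0,1,2,0,7,0,1,2.2,0,8,0,1,2.5,0,9,0,1,2.8,0,10,0,1]
}}

```text
time: 32.0
tool_pos: [0.487, 0.0992, 0.0784]
eef_rot: [0.0, 0.999, -0.033, 0.0]
force: [0.7, 0.0, 1.0]
finger_gap: 0.0
gripper_force: 0.6
```

Request:
{"name": "drive_tool", "arguments": {
  "deltas": [0.1,0,0.4,0,1,0.2,0,0.8,0,1,0.3,0,1.2,0,1,0.4,0,1.6,0,1,0.5,0,2,0,1,0.6,0,2.3,0,1,0.7,0,2.6,0,1,0.8,0,2.9,0,1,0.9,0,3.2,0,1,1,0,3.5,0,1]
}}

```text
time: 33.0
tool_pos: [0.4878, 0.0992, 0.0756]
eef_rot: [0.0, 0.999, -0.033, 0.0]
force: [-3.3, 0.8, 11.5]
finger_gap: -0.0002
gripper_force: 6.1
```

```bash
python3 g.py side
```

```text
now L [-74.3  29.9  75.6] t 33.0 F [-3.3  0.8 11.5] -> [ 22.3  -0.  -97.4] turn 0.0
side 739
-75 20 [-66.  51. 104.] zmax 106.0
-65 87 [-60.  46. 104.] zmax 106.0
-55 102 [-51.  47. 104.] zmax 128.0
-45 50 [-40.  61. 132.] zmax 141.0
-35 38 [-31.  59. 146.] zmax 151.0
-25 29 [-20.  58. 152.] zmax 156.0
-15 35 [-10.  58. 155.] zmax 158.0
-5 31 [ -0.  59. 156.] zmax 158.0
5 33 [ 10.  60. 156.] zmax 158.0
15 31 [ 20.  58. 152.] zmax 155.0
25 95 [ 33.  42. 149.] zmax 162.0
35 145 [ 39.  38. 163.] zmax 166.0
45 43 [ 47.  38. 162.] zmax 164.0
```

The lip is level at 104 mm and on its stop. One more slight press, then up and clear.

Request:
{"name": "drive_tool", "arguments": {
  "deltas": [0,0,0.4,0,1,0,0,0.8,0,1,0,0,0.8,0,1,0,0,-2,0,1,-2,0,-8,0,1,-4,0,-30,0,1,-6,0,-65,0,1,-10,0,-105,0,1,-20,0,-140,0,1,-40,0,-160,0,1]
}}

```text
time: 34.05
tool_pos: [0.4485, 0.1017, 0.2374]
eef_rot: [-0.0, 0.999, -0.033, 0.002]
force: [0.2, -0.4, 0.2]
finger_gap: -0.0003
gripper_force: 0.0
```

Request:
{"name": "drive_tool", "arguments": {
  "deltas": [-20,10,-5,0,1,-60,30,-5,0,1,-100,50,-5,0,1,-130,70,-5,0,1,-150,90,-5,0,1,-160,100,-5,0,1,-160,100,-5,0,1,-160,100,-5,0,1,-160,100,-5,0,1,-160,100,-5,0,1]
}}

```text
time: 35.05
tool_pos: [0.2822, 0.0128, 0.2398]
eef_rot: [-0.0, 0.999, -0.032, -0.0]
force: [0.0, -0.0, 0.1]
finger_gap: -0.0002
gripper_force: 0.0
```

```bash
python3 t.py t7.png; python3 g.py side
python3 - <<'E'
from h import *
for n in ["side","top"]:
    c=r.camera(n);P=cloud(c)
    for t in ["polish","gouge","chuck_key","phone"]:
        for b in r.boxes_of(c,t)[:1]: print(n,t,np.round(b["box"]))
E
```

```text
now L [-273.8  -69.7  239.8] t 35.05 F [ 0.  -0.   0.1] -> [273.8 132.7 145.6] turn 0.001
tail [-184.9 -183.4  -59.1  -51.7]
knob 69 [ 47.2 -88.9 114.5] [ 40.2 -96.7 107.3] [ 55.7 -80.5 119.4]
body [-184.9 -104. ]
now L [-273.9  -69.7  239.8] t 35.1 F [0.3 1.  0.3] -> [222.  -99.5  66.7] turn 0.001
side 783
-75 38 [-66.  40. 104.] zmax 106.0
-65 130 [-60.  37. 104.] zmax 106.0
-55 98 [-51.  47. 104.] zmax 128.0
-45 51 [-41.  61. 132.] zmax 140.0
-35 36 [-30.  59. 146.] zmax 151.0
-25 33 [-20.  13. 151.] zmax 156.0
-15 29 [-10.  59. 155.] zmax 158.0
-5 26 [ -0.  36. 156.] zmax 158.0
5 33 [  9.  59. 156.] zmax 158.0
15 30 [ 20.  59. 152.] zmax 156.0
25 94 [ 33.  45. 149.] zmax 162.0
35 144 [ 39.  37. 163.] zmax 166.0
45 41 [ 47.  37. 162.] zmax 164.0
side polish [379. 307.  24.  33.]
side gouge [398. 216.  10.  83.]
side chuck_key [250. 271.  26.  38.]
side phone [273. 191.  40.  52.]
top polish [224. 264.  27.  22.]
top gouge [346. 283. 113.  15.]
top chuck_key [260. 134.  45.  30.]
top phone [364. 138.  76.  44.]
```

View pics/t7.png

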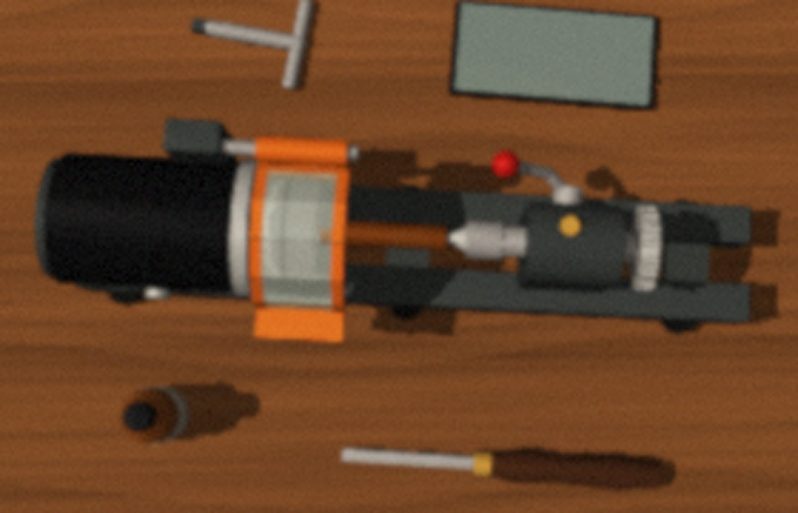

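The picture shows all three parts where they should be, with the arm clear:
- **Tailstock:** the cone (452,240) is in the rod end.
- **Lever:** the knob (505,165) is at its locked position, about y -90 mm and 107 mm up.
- **Guard:** down over the chuck, with the lip at (300,325).

The bottle, gouge, chuck key and phone haven't moved, so I'm handing in.

```bash
python3 -c "
from workcell import r
print(r.hand_in())"
```

```text
the job is handed in; nothing more can be done
None
```

I handed the job in at about 35 s: the tailstock is against the rod, the lever is locked and the guard is fully down. The bottle, gouge, chuck key and phone are where they were; one thing went less gently than planned, a brief force of about 28 N while I repositioned on the guard lip.

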